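Tip the standing carton over and push it home against the stop rail

TASK

The flat grey-white carton was left standing on its edge, its labelled face towards you: push it over, away from you, so that it lies flat on the board with the label up, and push it along the board until its leading edge sits square and flush against the low aluminium stop rail behind it. Do it with gentle pushes of the fingers only, never squeezing, lifting or carrying the carton, and leave the bottle, the tin and the pin gauge beside it where they stand.

Things in the scene. Friction and masses are not known exactly. Their poses are not given: they have to be found in the camera images.
- carton: Flat grey-white closed carton, box 190 x 190 x 46 mm, about 0.35 kg, loose, friction about 0.5 to 0.7. Its z axis: out of the big face with a small white-green label (starts level, towards the robot; must end up). x: to the edge that starts on top. Origin in the middle of the big face without label; the box spans x and y -95..95, z 0..46 mm (a thin tape tab on one side touches nothing).
- carton_centre (a point): The middle of the carton's volume. At the start it stands 95 mm above the board; with the carton lying flat, 23 mm above it.
- carton_label (a point): The middle of the labelled big face, 23 mm from the carton's middle. At the start it faces the robot, 95 mm above the board (the face reaches 190 mm up); lying label up it is the middle of the top, 46 mm above the board.
- carton_corner_l (a point): Corner of the carton at its x = +95 mm edge, +y side, on the face without label. At the start it is a top corner, 190 mm above the board; once tipped over it is a bottom corner of the leading edge, which meets the rail.
- carton_corner_r (a point): The other end of that same edge, at the -y side, 190 mm from carton_corner_l.
- rail: Fixed grey board, 425 x 500 mm, top 6 mm above the bench, and on it an aluminium angle 300 mm long, 26 mm high. Origin: bench height, under mid-length of the angle's upright stop face (plane x = 0, facing the robot); x points away from the robot, y along the rail. Carton stands 235-275 mm before it, within 0.12 rad of parallel.
- bottle: White plastic squeeze bottle, 43 mm across, 129 mm tall, loose, upright to the left of the work. Origin at the centre of its underside. Leave alone.
- tin: Low round screw tin, 57 mm across, 28 mm tall, loose, to the left of the rail. Origin at the centre of its underside. Leave alone.
- gauge: Small upright pin gauge, 18 mm across, 43 mm tall, loose, to the right of the work. Origin at the centre of its underside. Leave alone.

How it is judged:
By the outcome, as a careful person would: the job done as asked, in the order asked, and still so for the second after the job is handed in, with the robot touching nothing.
It also fails if it takes over 53 s, if anything falls off the work surface, if the arm or the gripper's body presses on something with over 40 N, if the wrist force passes 120 N, or if a joint passes its speed limit or range.

ROBOT

A 7-joint arm with a two-finger parallel gripper is mounted at the origin on a cart in front of the work surface, level with it; the furniture and walls round the work are solid. World frame = base frame: x ahead of the robot, y to its left, z up, the work surface at z = 0. Lengths are in m, angles in rad, forces in N, time in s.
With the tool pointing down it reaches from about 0.425 to 0.875 m from the base axis. Payload 4.7 kg.
Tool frame: the origin (TCP) lies at the very end of the fingers, on their centre line; the grasp point (between the pads) lies 19 mm behind it; z points along the fingers, y is the line along which they close (so a half turn about z gives the same grasp; the last joint's range is limited). The gripper opens to 85 mm and grips with 20 to 120 N. Pads are 22 mm wide; open, the fingers measure 114 mm over their backs; the gripper's body (76 mm by 85 mm) begins 54 mm behind the grasp point. The pads swing forward as they close: fully open they stand 13 mm farther back than shut.
Start: joints at [0.014, 0.321, -0.07, 1.45, 0.023, 1.371, -0.057], TCP at [0.65, -0, 0.231] pointing down, gripper open.
Joint ranges: [-2.86, 2.86], [-0.3, 2.09], [-1.38, 1.24], [0.06, 2.45], [-1.56, 4.7], [0.09, 2.05], [-2.69, 2.69]. Speed limits (rad/s): [2.57, 2.57, 3.14, 3.14, 3.14, 3.14, 3.14].

INTERFACE

Orientations are given as a rotation vector (axis times angle).
In Python, from plant import r, readout, get_image gives the robot as it stands (r), with the cameras as plain functions and the readings (readout). Calls block until the motion is done:
- r.reach(position, orientation): joint-space move of the TCP to a pose.
- r.move_straight(position, rotation=None, speed=0.15, threshold=None): straight line of the TCP; rotation=None keeps the orientation; speed is the mean speed in m/s. With threshold (N) it stops when the force on the tool has changed by that much, and returns True; else False.
- r.movej(angles): joint-space move.
- r.gripper_to(opening, newtons=None): finger opening in m; newtons is the grip in N (None keeps the last); returns when the fingers have stopped.
- r.hold(seconds).
- r.inverse_kinematics(position, orientation): joint angles nearest the present ones, or None.
- get_image(name): name is "scene" or "side" or "wrist"; returns a dict with "img" (400x640x3 uint8, red, green, blue), "mtx" (3x3 intrinsics, pixels), "k1" (the pictures are not rectified: a ray, as slopes to the right and down, at radius r is drawn at 1 + k1 r^2 times it, then the intrinsics apply), "pose" (4x4, takes a point from camera to world coordinates); the wrist camera has in their place "mount" (4x4, takes a point from camera to tool coordinates, whose origin is the TCP and whose axes are the flange's). Camera axes: x right, y down, z forward; pixel columns grow to the right and rows downward; lengths in m; the calibration is good to about 2 mm. A picture is of the moment at which its call begins: read the wrist's pose just before it. There is no depth.
A pose or a line that the arm cannot do raises r.Unreachable and nothing moves.
- r.finish_job(): hands the job in; it is judged then, once.
Readings, each from a call of its own:
- readout.current_time_s(): time.
- readout.current_qpos(): joint angles.
- readout.current_qd(): joint speeds.
- readout.current_effort(): joint torques, N m.
- readout.current_ee_pos(): TCP position.
- readout.current_eef_rot(): TCP orientation.
- readout.current_force(): force on the tool from outside, world axes, zero at the start.
- readout.current_torque(): the same for the moment, N m.
- readout.current_opening(): finger opening in m.
- readout.current_grip_force(): force on a finger pad.
Only numpy, scipy, OpenCV 4.12 (cv2) and the standard library are available. Lean on these libraries where they do the work, as an engineer would, in place of code of your own. Each camera call takes 0.05 s, during which the arm holds its last target. There are 200 camera calls.

## Working session

There is one attempt and no reset: what is moved stays moved. The work goes in short steps, each a Python script; the robot and the scene stay as the last script left them, time stands still between calls to the robot, and variables do not carry over. Pictures are saved under pics/ and viewed, at most 10 in all, crops included, and the job is handed in when it is done.

```bash
ls; mkdir -p pics; python3 - <<'E'
from plant import r, readout, get_image
import cv2,numpy as np,pickle
d={}
for n in("scene","side"):
    d[n]=get_image(n); cv2.imwrite(f"pics/{n}0.png",d[n]["img"][:,:,::-1])
    print(n,d[n]["mtx"].tolist(),d[n]["k1"],np.round(d[n]["pose"],3).tolist())
pickle.dump(d,open("d0.pkl","wb"))
print(readout.current_time_s(),readout.current_ee_pos(),readout.current_eef_rot())
E
```

```text
pics
plant.py
scene [[489.6482215851444, 0.0, 322.2910120349636], [0.0, 489.6482215851444, 208.30393622686825], [0.0, 0.0, 1.0]] -0.12492315446029935 [[-0.706, -0.553, 0.443, 0.053], [-0.708, 0.539, -0.457, 0.675], [0.014, -0.636, -0.772, 1.128], [0.0, 0.0, 0.0, 1.0]]
side [[511.8919712414206, 0.0, 322.984779289956], [0.0, 511.8919712414206, 201.16078641971714], [0.0, 0.0, 1.0]] -0.11330151122610593 [[0.977, -0.096, 0.192, 0.415], [-0.215, -0.423, 0.88, -0.896], [-0.003, -0.901, -0.434, 0.628], [0.0, 0.0, 0.0, 1.0]]
0.1 [ 6.49510626e-01 -4.06702404e-05  2.30340659e-01] [-2.22061539e+00 -2.22062507e+00  2.00525491e-03]
```

View pics/scene0.png

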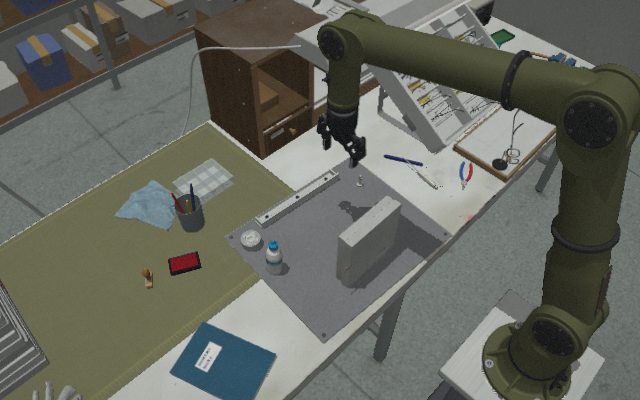

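View pics/side0.png

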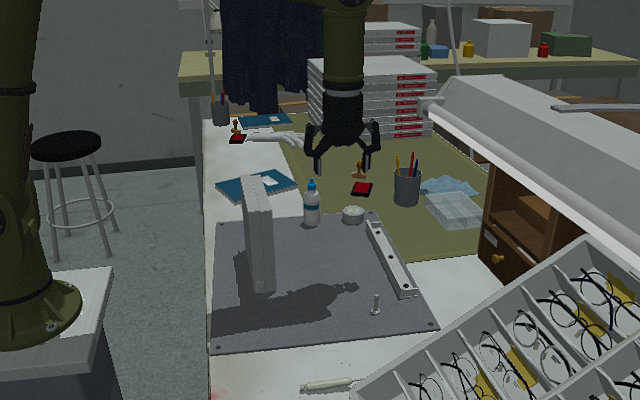

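The scene view shows the carton around (338–400, 198–285), the rail at (258–338, 172–222), the tin at (250,240), the bottle at (273,258) and the gauge at (360,181). In the side view the carton is at (240–275, 175–293), the rail at (367–418, 218–297), and the gauge at (376,303). I'll enlarge both to pick corners.

```bash
python3 - <<'E'
import cv2
a=cv2.imread("pics/scene0.png")[155:305,225:425];b=cv2.imread("pics/side0.png")[165:345,205:445]
cv2.imwrite("pics/c1.png",cv2.resize(a,None,fx=4,fy=4,interpolation=cv2.INTER_CUBIC))
cv2.imwrite("pics/c2.png",cv2.resize(b,None,fx=10/3,fy=10/3,interpolation=cv2.INTER_CUBIC))
E
```

```text
(no output)
```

View pics/c1.png

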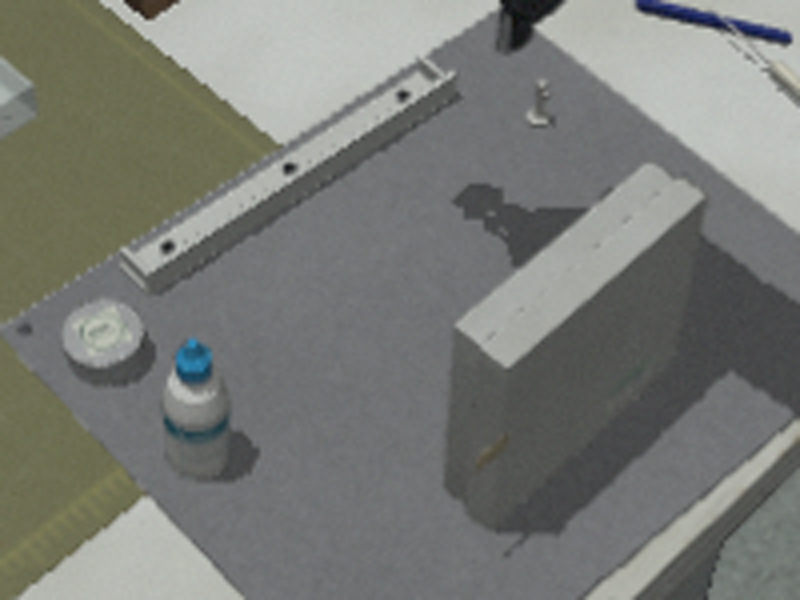

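View pics/c2.png

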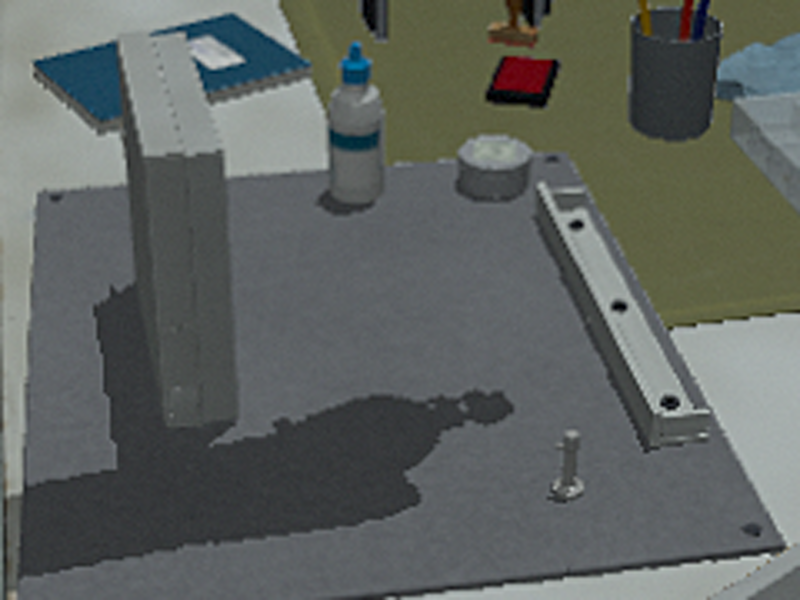

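The crops show the carton's four top corners at scene-crop (455,327), (507,368), (705,197), (650,163), and side-crop (183,33), (118,38), (143,157), (222,152). The rail's stop face runs (155,290)–(458,95) in the scene crop and (537,190)–(650,445) in the side crop.

```bash
cat > h.py <<'E'
import numpy as np,cv2
def ray(d,uv):
    k=np.array([d["k1"],0,0,0,0.])
    p=cv2.undistortPoints(np.array([[uv]],float),d["mtx"],k)[0,0]
    v=d["pose"][:3,:3]@[p[0],p[1],1]; return d["pose"][:3,3],v/np.linalg.norm(v)
def onz(d,uv,z):
    o,v=ray(d,uv); return o+v*(z-o[2])/v[2]
def tri(d1,a,d2,b):
    o1,v1=ray(d1,a);o2,v2=ray(d2,b)
    t=np.linalg.lstsq(np.c_[v1,-v2],o2-o1,rcond=None)[0]
    p,q=o1+v1*t[0],o2+v2*t[1]; return (p+q)/2,np.linalg.norm(p-q)
E
python3 - <<'E'
import pickle;from h import *
d=pickle.load(open("d0.pkl","rb"));S,T=d["scene"],d["side"]
s=lambda x,y:((x+.5)/4+225-.5,(y+.5)/4+155-.5); t=lambda x,y:((x+.5)*.3+205-.5,(y+.5)*.3+165-.5)
P=lambda a:np.round(a*1000,1)
for n,a,b in [("+y far",(455,327),(183,33)),("+y near",(507,368),(118,38)),("-y near",(705,197),(143,157)),("-y far",(650,163),(222,152))]:
    p,e=tri(S,s(*a),T,t(*b)); print(n,P(p),P(e),P(onz(S,s(*a),.196)),P(onz(T,t(*b),.196)))
for n,a,z in [("bot +y near",(500,530),.006),("bot +y far",(447,488),.006),("rail bot l",(155,290),.006),("rail bot r",(458,95),.006),("rail top l",(148,272),.032),("rail top r",(455,72),.032),("bottle",(197,465),.006),("tin",(105,365),.006),("gauge",(538,120),.006)]:
    print("S",n,P(onz(S,s(*a),z)))
for n,a,z in [("bot -y near",(165,425),.006),("bot -y far",(237,418),.006),("rail bot l",(537,190),.006),("rail bot r",(650,445),.006),("rail top l",(540,183),.032),("rail top r",(656,411),.032),("bottle",(355,195),.006),("tin",(493,190),.006),("gauge",(567,490),.006),]:
    print("T",n,P(onz(T,t(*a),z)))
E
```

```text
+y far [502.2 154.4 191. ] 1.5 [500.6 157.1 196. ] [500.4 141.5 196. ]
+y near [459.6 154.4 191.6] 2.4 [459.  156.8 196. ] [458.  142.8 196. ]
-y near [460.6 -28.5 193.9] 1.9 [460.7 -27.1 196. ] [459.4 -33.3 196. ]
-y far [504.9 -27.3 191.3] 0.7 [503.1 -23.8 196. ] [503.6 -36.9 196. ]
S bot +y near [456.2 149.6   6. ]
S bot +y far [503.1 151.3   6. ]
S rail bot l [765.4 182.2   6. ]
S rail bot r [ 745.8 -112.1    6. ]
S rail top l [764.5 186.7  32. ]
S rail top r [ 748.2 -109.8   32. ]
S bottle [633.3 258.5   6. ]
S tin [739.8 250.2   6. ]
S gauge [ 684.3 -137.6    6. ]
T bot -y near [460.5 -24.1   6. ]
T bot -y far [505.  -26.2   6. ]
T rail bot l [772.6 221.5   6. ]
T rail bot r [ 744.9 -109.2    6. ]
T rail top l [763.1 185.   32. ]
T rail top r [ 746.3 -110.9   32. ]
T bottle [633.3 244.7   6. ]
T tin [739.3 229.1   6. ]
T gauge [ 682.8 -139.5    6. ]
```

```bash
cat >> h.py <<'E'
from scipy.spatial.transform import Rotation as R
def down(yaw): return R.from_matrix(R.from_euler("z",yaw).as_matrix()@np.diag([1.,-1,-1])).as_rotvec()
E
python3 - <<'E'
from plant import r, readout, get_image
from h import *
print(np.round(get_image("wrist")["mount"],3).tolist())
for yw in (0.0,np.pi):
  for p in [(.55,.03,.30),(.42,.063,.27),(.42,.063,.30),(.42,.063,.15),(.435,.063,.15),(.52,.063,.15),(.47,.06,.014),(.56,.06,.014)]:
    q=r.inverse_kinematics(p,down(yw)); print(round(yw,1),p,None if q is None else np.round(q,2))
E
```

```text
[[0.0, -0.945, -0.327, 0.085], [1.0, -0.0, 0.001, 0.0], [-0.001, -0.327, 0.945, -0.143], [0.0, 0.0, 0.0, 1.0]]
0.0 (0.55, 0.03, 0.3) [-0.17  0.08  0.07  1.6  -0.01  1.46 -1.67]
0.0 (0.42, 0.063, 0.27) [-0.16 -0.18 -0.05  1.9  -0.01  1.41 -1.77]
0.0 (0.42, 0.063, 0.3) [-0.16 -0.18 -0.05  1.85 -0.01  1.47 -1.77]
0.0 (0.42, 0.063, 0.15) [-0.17 -0.1  -0.04  2.08 -0.    1.16 -1.78]
0.0 (0.435, 0.063, 0.15) [-0.18 -0.07 -0.02  2.05 -0.    1.16 -1.77]
0.0 (0.52, 0.063, 0.15) [-0.21  0.11  0.04  1.87 -0.    1.16 -1.74]
0.0 (0.47, 0.06, 0.014) [-0.21  0.18  0.03  2.1  -0.01  0.86 -1.75]
0.0 (0.56, 0.06, 0.014) [-0.22  0.34  0.08  1.89 -0.03  0.91 -1.7 ]
3.1 (0.55, 0.03, 0.3) [ 0.14  0.1  -0.27  1.58  0.03  1.46  1.45]
3.1 (0.42, 0.063, 0.27) [ 0.08 -0.17 -0.26  1.9  -0.04  1.41  1.41]
3.1 (0.42, 0.063, 0.3) [ 0.08 -0.18 -0.25  1.85 -0.05  1.47  1.41]
3.1 (0.42, 0.063, 0.15) [ 0.08 -0.09 -0.28  2.07 -0.03  1.16  1.39]
3.1 (0.435, 0.063, 0.15) [ 0.09 -0.06 -0.28  2.04 -0.02  1.16  1.38]
3.1 (0.52, 0.063, 0.15) [ 0.11  0.13 -0.3   1.86  0.04  1.16  1.37]
3.1 (0.47, 0.06, 0.014) [ 0.1   0.2  -0.3   2.09  0.08  0.86  1.32]
3.1 (0.56, 0.06, 0.014) [ 0.1   0.36 -0.3   1.88  0.13  0.92  1.31]
```

```bash
python3 - <<'E'
from plant import r, readout, get_image
from h import *
o=down(0.01)
r.move_straight([.65,0,.30],speed=.2)
r.reach([.55,.03,.30],o); r.move_straight([.42,.063,.30],speed=.2)
r.move_straight([.42,.063,.148],speed=.15)
print(readout.current_time_s(),readout.current_ee_pos(),readout.current_opening(),readout.current_force())
print(r.move_straight([.46,.063,.148],speed=.03,threshold=1.5),readout.current_ee_pos(),readout.current_force(),readout.current_time_s())
im=get_image("side")["img"]; cv2.imwrite("pics/side1.png",im[100:350,150:450,::-1].repeat(2,0).repeat(2,1))
E
```

```text
4.05 [0.42070561 0.06309351 0.1487533 ] 0.08563040950113623 [ 0.0186232  -0.14978514  0.24157452]
False [0.45980144 0.06297893 0.14795339] [-0.10278267 -0.37803117 -1.2472604 ] 5.5333
```

View pics/side1.png

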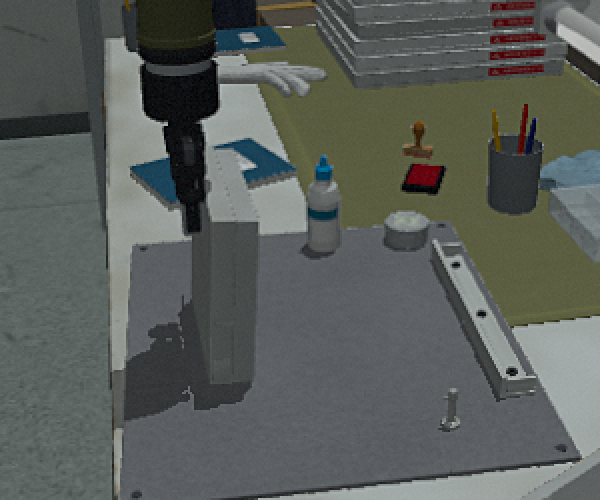

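The fingers are against the label face, in front of the top of the carton (finger at 195,215), and it is still upright. Now I'll push it over.

```bash
python3 - <<'E'
from plant import r, readout, get_image
from h import *
r.move_straight([.515,.063,.148],speed=.04)
print(readout.current_time_s(),readout.current_force())
r.hold(.4)
import pickle
d={}
for n in("scene","side"):
    d[n]=get_image(n)
pickle.dump(d,open("d2.pkl","wb"))
a=d["scene"]["img"][155:305,225:425,::-1];b=d["side"]["img"][165:345,205:445,::-1]
f=lambda x:cv2.resize(x,(400,300),interpolation=cv2.INTER_CUBIC)
cv2.imwrite("pics/t2.png",np.hstack([cv2.resize(a,(400,300),interpolation=2),cv2.resize(b,(400,300),interpolation=2)]))
print(readout.current_force(),readout.current_time_s())
E
```

```text
7.1083 [-0.08314197  0.660501    0.00874128]
[-0.19554162  0.04394677  0.35009883] 7.6083
```

View pics/t2.png

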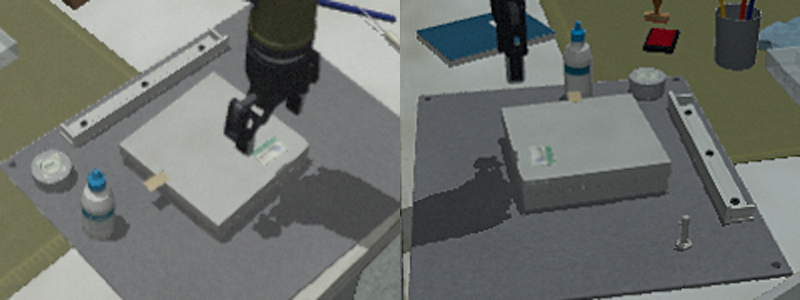

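The carton lies flat with the label up. Its top corners are at scene-panel (122,147), (213,72), (310,145), (225,222), and the bottle, tin and gauge have not moved. Measuring now.

```bash
python3 - <<'E'
import pickle;from h import *
d=pickle.load(open("d2.pkl","rb"));S,T=d["scene"],d["side"]
s=lambda x,y:((x+.5)/2+224.5,(y+.5)/2+154.5); t=lambda x,y:((x+.5)*.6+204.5,(y+.5)*.6+164.5)
P=lambda a:np.round(a*1000,1)
for n,a,b in [("+y lead",(122,147),(237,96)),("-y lead",(213,72),(268,162)),("-y trail",(310,145),(118,178)),("+y trail",(225,222),(103,105))]:
    print(n,P(onz(S,s(*a),.052)),P(onz(T,t(*b),.052)))
E
```

```text
+y lead [690.2 160.8  52. ] [701.4 145.1  52. ]
-y lead [699.2 -27.5  52. ] [694.4 -32.7  52. ]
-y trail [511.  -27.4  52. ] [506.7 -27.3  52. ]
+y trail [506.1 147.4  52. ] [510.8 160.6  52. ]
```

```bash
python3 - <<'E'
from plant import r, readout, get_image
from h import *
o=down(-.059)
r.move_straight([.455,.070,.148],o,speed=.1)
r.move_straight([.455,.070,.015],speed=.1)
r.move_straight([.485,.068,.015],speed=.04)
f0=readout.current_force();print(f0)
print(r.move_straight([.58,.0625,.015],speed=.025,threshold=10),readout.current_ee_pos(),readout.current_force(),readout.current_time_s())
import pickle
d={}
for n in("scene","side"):
    d[n]=get_image(n)
pickle.dump(d,open("d3.pkl","wb"))
a=d["scene"]["img"][155:305,225:425,::-1];b=d["side"]["img"][165:345,205:445,::-1]
cv2.imwrite("pics/t3.png",np.hstack([cv2.resize(a,(400,300),interpolation=2),cv2.resize(b,(400,300),interpolation=2)]))
E
```

```text
[0.64867208 1.16522319 0.57467656]
True [0.55304645 0.06388106 0.0143093 ] [ 0.70741586 -0.45316873 -0.13606492] 13.2417
```

View pics/t3.png

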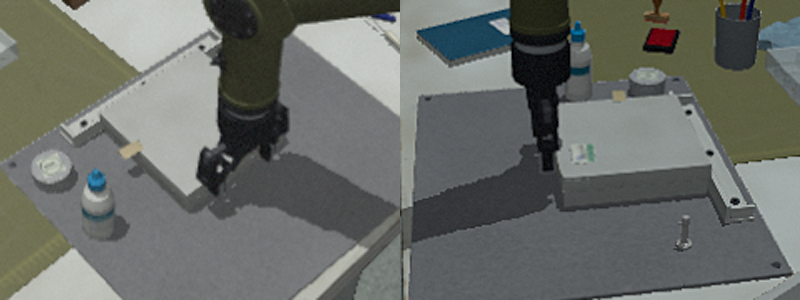

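The leading edge has reached the rail. I'll seat it with a firmer slow push, then back off and inspect.

```bash
python3 - <<'E'
from plant import r, readout, get_image
from h import *
for th in (12,18):
    p=readout.current_ee_pos()
    print(r.move_straight([p[0]+.02,p[1]-.0012,.015],speed=.012,threshold=th),readout.current_ee_pos(),readout.current_force(),readout.current_torque(),readout.current_time_s())
p=readout.current_ee_pos()
r.move_straight([p[0]-.05,p[1]+.003,.015],speed=.08)
r.move_straight([.48,p[1],.25],speed=.15)
r.hold(.2)
import pickle
d={n:get_image(n) for n in("scene","side")}
pickle.dump(d,open("d4.pkl","wb"))
a=d["scene"]["img"][160:280,230:390,::-1];b=d["side"]["img"][200:305,300:440,::-1]
cv2.imwrite("pics/t4.png",np.hstack([cv2.resize(a,(400,300),interpolation=2),cv2.resize(b,(400,300),interpolation=2)]))
print(readout.current_time_s())
E
```

```text
True [0.55273002 0.06360747 0.01306172] [-0.314075   -0.05402392 -0.11379071] [-0.02961088  0.00372274 -0.04691436] 14.025
True [0.55224419 0.06339134 0.01216114] [-0.1970143  -0.12938943  0.37304824] [-0.01885531 -0.0525347   0.00256957] 14.7667
17.5583
```

View pics/t4.png

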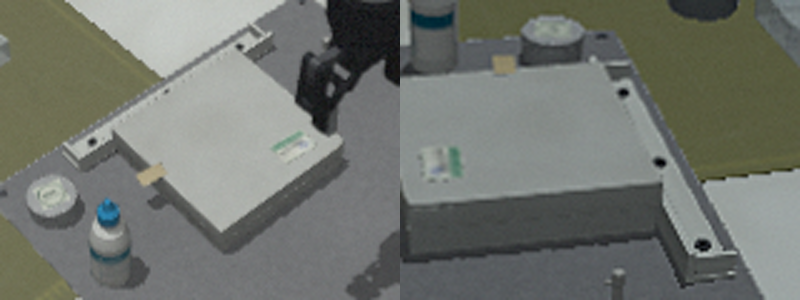

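The carton is against the rail: its leading edge runs (117,130)–(230,45) in the left panel. My gripper's yaw may have left a small angle, so I'll add a central push with closed fingers to let it square itself to the rail.

```bash
python3 - <<'E'
from plant import r, readout, get_image
from h import *
import pickle
d=pickle.load(open("d4.pkl","rb"));S=d["scene"]
s=lambda x,y:((x+.5)/2.5+229.5,(y+.5)/2.5+159.5)
c=[onz(S,s(*a),.052) for a in [(115,129),(230,46),(342,140),(223,232)]]
print(np.round(np.array(c)*1000,1).tolist())
yc=np.mean(c,0)[1]; print("mid",np.mean(c,0))
yt=min(max(yc+.006,.04),.08)-.003
r.gripper_to(0.0,20)
r.move_straight([.50,yt+.003,.15],speed=.15)
r.move_straight([.50,yt+.003,.025],speed=.1)
for th in (6,12,18):
    p=readout.current_ee_pos()
    print(r.move_straight([.585,yt-.002,.025],speed=.02,threshold=th),readout.current_ee_pos(),readout.current_force(),readout.current_time_s())
E
```

```text
[[754.6, 140.7, 52.0], [754.7, -43.1, 52.0], [564.1, -31.6, 52.0], [569.1, 152.2, 52.0]]
mid [0.66063433 0.05453227 0.052     ]
True [0.55216713 0.05724535 0.02431017] [0.20761159 0.00496774 0.41913025] 23.0833
True [0.55196147 0.05707985 0.02339523] [0.12284568 0.02430012 1.3061125 ] 23.6083
True [0.55160507 0.05687661 0.02241612] [0.48965549 0.27335225 0.25914852] 24.2083
```

```bash
python3 - <<'E'
from plant import r, readout, get_image
from h import *
p=readout.current_ee_pos()
r.move_straight([p[0]-.05,p[1]+.003,.025],speed=.08)
r.move_straight([.46,p[1]+.003,.22],speed=.15)
r.hold(.2)
d={n:get_image(n) for n in("scene","side")}
a=d["scene"]["img"][160:280,230:390,::-1];b=d["side"]["img"][200:305,300:440,::-1]
cv2.imwrite("pics/t5.png",np.hstack([cv2.resize(a,(400,300),interpolation=2),cv2.resize(b,(400,300),interpolation=2)]))
print(readout.current_time_s(),readout.current_force())
E
```

```text
26.7583 [-0.46851465  0.45252668 -0.47130965]
```

View pics/t5.png

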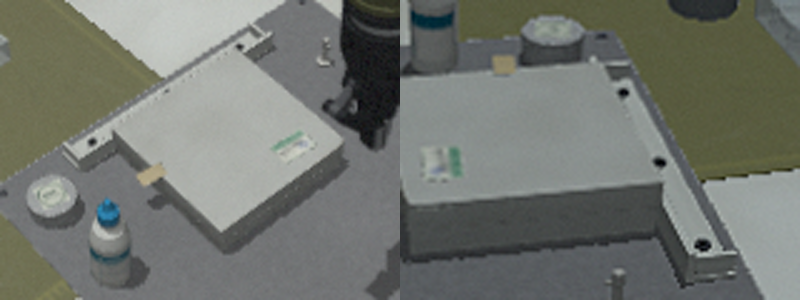

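The carton looks seated and nothing else has moved. My corner picks on the leading edge are too coarse to prove it is square, though, so I'll check from directly above the seam with the wrist camera.

```bash
python3 - <<'E'
from plant import r, readout, get_image
from h import *
import pickle
r.move_straight([.47,.06,.27],speed=.15)
r.move_straight([.685,.05,.27],speed=.15)
r.hold(.3)
T=np.eye(4);T[:3,3]=readout.current_ee_pos();T[:3,:3]=R.from_rotvec(readout.current_eef_rot()).as_matrix()
w=get_image("wrist"); w["pose"]=T@w["mount"]
pickle.dump(w,open("w.pkl","wb"))
cv2.imwrite("pics/w.png",w["img"][:,:,::-1]); print(readout.current_time_s(),w["mtx"][0,0],w["k1"],np.round(w["pose"],3).tolist())
E
```

```text
29.1833 289.5264021263389 -0.03372515102079531 [[-0.057, -0.925, -0.376, 0.777], [-0.998, 0.056, 0.015, 0.046], [0.007, 0.376, -0.927, 0.408], [0.0, 0.0, 0.0, 1.0]]
```

View pics/w.png

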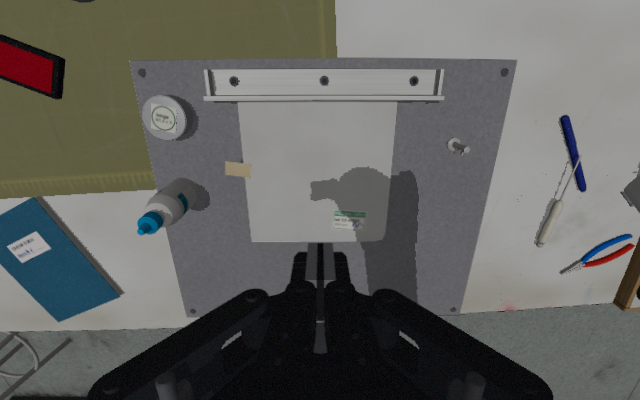

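The wrist view shows the carton butting the rail along the seam at rows 100–102, columns 240–397, with its trailing edge at row 241. I'll confirm with numbers.

```bash
python3 - <<'E'
import pickle;from h import *
w=pickle.load(open("w.pkl","rb"));g=cv2.cvtColor(w["img"],cv2.COLOR_RGB2GRAY).astype(float)
for u in (215,228,246,270,320,370,390,405,430): print(u,g[94:109,u].astype(int))
def fit(us,r0,r1,z,sign=-1):
    pts=[]
    for u in us:
        gr=sign*np.diff(g[r0:r1,u-1:u+2].mean(1)); i=int(gr.argmax())
        off=0
        if 0<i<len(gr)-1:
            a,b,c=gr[i-1:i+2]; off=.5*(a-c)/(a-2*b+c+1e-9)
        pts.append(onz(w,(u,r0+i+.5+off),z)[:2])
    p=np.array(pts);k=np.polyfit(p[:,1],p[:,0],1);res=p[:,0]-np.polyval(k,p[:,1]);m=abs(res)<.0015
    k=np.polyfit(p[m,1],p[m,0],1); return k,m.sum(),np.polyval(k,.055)
print("trail",fit(list(range(256,290,3))+list(range(350,382,3)),234,250,.052))
print("rail base outer (board vs rail)",fit(list(range(210,234,2))+list(range(405,440,2)),97,108,.032))
E
```

```text
215 [105  85 151 161 158 153 143  62  60  95  94  96  98  99 100]
228 [162 100 156 159 156 151 143  62  69  99  99  98  94  96  99]
246 [155 104 156 157 153 150 136  87 128 144 144 146 146 144 143]
270 [146 102 153 157 153 149 126  93 133 145 145 145 145 144 145]
320 [137 115 155 155 152 137  92 101 137 148 146 148 146 147 146]
370 [140 108 158 155 155 142  95  95 133 144 143 143 145 144 143]
390 [129 105 158 157 153 144  96  89 133 144 143 143 143 142 143]
405 [135  96 158 156 155 150  86  59  69 102 104 103  99  98  99]
430 [139  99 150 154 151 153  92  60  63  99  99 100  98  95  95]
trail (array([0.05169339, 0.56286127]), np.int64(22), np.float64(0.5657044091216628))
rail base outer (board vs rail) (array([0.05350149, 0.75241181]), np.int64(30), np.float64(0.7553543886741166))
```

```bash
python3 -c "
from plant import r, readout, get_image
print(r.finish_job(), readout.current_time_s())"
```

```text
the job is handed in; nothing more can be done
the job is handed in; nothing more can be done
```

The carton lies flat with its label up and flush against the stop rail, square to about 0.002 rad; the bottle, tin and gauge show no sign of having moved in the pictures, and I handed the job in at about 29 s.

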